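# Set the carousel collar on the flat of a tube mixer's spindle and hold it

## Robot

A 6-joint arm with a two-finger parallel gripper is mounted at the origin on the work surface. World frame = base frame: x ahead of the robot, y to its left, z up, the work surface at z = 0. Lengths are in m, angles in degrees, forces in N, time in s.
With the tool pointing down it reaches from about 0.25 to 0.725 m from the base axis. Payload 9.7 kg.
Tool frame: the origin (TCP) lies midway between the tips of the shut fingers; the grasp point (between the pads) lies 19 mm behind it; z points along the fingers, y is the line along which they close (so a half turn about z gives the same grasp; the last joint's range is limited). The gripper opens to 85 mm and grips with 20 to 120 N. Pads are 22 mm wide; open, the fingers measure 114 mm over their backs; the gripper's body (76 mm by 85 mm) begins 54 mm behind the grasp point. The pads swing forward as they close: fully open they stand 13 mm farther back than shut.
Start: joints at [-77.006, 4.979, 10.078, 95.1, 0, 90], TCP at [0.124, -0.536, 0.231] pointing down, gripper open.
Joint ranges: [-179.16, 179.16], [-48.56, 103.87], [-65.8, 70.77], [-126.05, 130.52], [-82.76, 87.17], [-180, 180]. Speed limits (degrees/s): [127.2, 127.2, 147.25, 180, 180, 180].

## Interface

Orientations are given as [roll, pitch, yaw] about the fixed x, y, z axes, in that order (R = Rz(yaw) Ry(pitch) Rx(roll)).
In Python, from workcell import bot gives the robot as it stands.
- The arm moves only by the shell command python3 -m crank 'ROWS' [FORCE]. ROWS is JSON, a list of rows, each an object with "gripper": the finger opening in mm, from 0 to 85.4; "travel": the shift along the tool's x, y, z in mm, a list of three; "twist": the turn, a rotation vector about the tool's x, y, z in rad, a list of three. In form: [{"gripper": gripper, "travel": [tx, ty, tz], "twist": [rx, ry, rz]}, ...]. A call has 1 to 12 rows; each row shifts and turns the commanded pose from where the row before left it, along the tool's axes as they then stand; what a row does not reach is not made up. A row lasts 1/8 s, in which the tool goes at most 62.5 mm and 10.7 degrees, less where a joint would pass 70% of its speed; a pose out of reach is approached as far as the arm can. A call is refused whole if a number of a shift passes 62.5 or a number of a turn 0.188, either way. A call with a gripper value outside its range is refused whole. The fingers move at their own pace and stop on an object; FORCE is the grip in N (left out, the last holds). Time passes only in rows, so rows that do not move let the fingers close. It gives the time, the measured TCP pose, the force, the opening and the grip force at its end, in the units of the state.
- bot.get_obs(): the state, without advancing time (a new reading comes with each control period).
- bot.camera(name): name is "side" or "top"; returns the picture (384x512x3 uint8, red, green, blue); there is no depth.
- bot.calibration(name): a dict with "vfov" (degrees; the focal length in pixels is half the picture's height over the tangent of half this angle, whatever the lens; pixels are square), "cx", "cy" (the principal point, pixels), "k1" (the pictures are not rectified: a ray, as slopes to the right and down, at radius r is drawn at 1 + k1 r^2 times it, then the intrinsics apply), "camera_from_world" (4x4, takes a point from world to camera coordinates). Camera axes: x right, y down, z forward; pixel columns grow to the right and rows downward; lengths in m; the calibration is good to about 2 mm. A picture is of the moment at which its call begins. calibration takes no time and is no camera call.
- bot.job_done(): hands the job in; it is judged then, once.
The state is a dict: "time": time; "q": joint angles; "qd": joint speeds; "joint_efforts": joint torques, N m; "ee_pos": TCP position; "tcp_rot": TCP orientation; "wrist_force": force on the tool from outside, world axes, zero at the start; "torque": the same for the moment, N m; "opening": finger opening in m; "grasp_force": force on a finger pad.
Only numpy, scipy, OpenCV 4.12 (cv2) and the standard library are available. Lean on these libraries where they do the work, as an engineer would, in place of code of your own. Each camera call takes 0.05 s, during which the arm holds its last target. There are 200 camera calls.

## Task

Get the tube mixer's collar ready for fixing: first pinch the upright drive spindle and turn it until your fingertips are closed across its flat and the flat faces squarely to the mixer's control-panel side. Then pluck the aluminium collar with the brass thumb screw out of the blue pocket tray and slide it over the spindle with the screw on the flat, until the collar's top is flush with the end of the spindle. Finish while still gripping the collar there, hanging from your fingers, with flat and screw facing the panel side, so that a colleague can tighten the screw; leave everything else on the bench where it is.

Things in the scene. Friction and masses are not known exactly. Their poses are not given: they have to be found in the camera images.
- mixer: Fixed tube mixer: cream box 160 x 150 mm, top 90 mm above the bench; on it a bearing boss 10 mm high, 46 mm across, from which the vertical drive spindle rises. Origin: centre of the underside, on the spindle's axis. x (level) points out of the control-panel side (dark panel, black speed knob 17 mm out, green rocker); z up.
- spindle_end (a point): Centre of the spindle's upper end, on its axis, 145 mm above the bench; turns with the spindle: x points level out of the flat, z up. Steel spindle, 14 mm diameter, 45 mm above the boss, last 5 mm tapered to 9 mm across. It turns either way without stops, with a drag of about 0.06 N m, and stays where left.
- flat: Bright flat ground on the spindle: upright face 10.7 mm wide, 4.5 mm from the axis (11.5 mm across the flat, 14 mm elsewhere), from the 5 mm end taper down to a step 30 mm below the spindle's end. Origin: centre of the face, 17.5 mm below the end; x points level out of it, z up. At the start it is turned 0.7 to 2.8 rad anticlockwise (seen from above) from the panel side.
- tray: Fixed blue pocket tray, 160 x 160 mm, 16 mm high, four round pockets 58 mm across and 10 mm deep (floors 6 mm above the bench) centred at x, y = +-38 mm. Origin: centre of the underside; z up. One part lies in each pocket, in any order.
- collar: Aluminium collar to fit: ring 34 mm across (33 along its y), 26 mm high, bore 16 mm, 60 g. Origin: centre of the underside; z up. x points along its brass thumb screw, which sits at half height; the screw's 4 mm wide point stands 3 mm into the bore, so the collar goes on only with the screw over the flat (within 15 degrees); then both turn together. Let go, it drops 15 mm below flush.
- screw_head (a point): Outer end of the collar's thumb screw, 26 mm from the collar's axis along its x, 13 mm above its underside.
- spacer: Plain steel spacer ring, 28 mm across, 12 mm high, without a screw, in another pocket; bystander. Origin: centre of the underside.
- clamp_knob: Black ribbed knob, 26 mm across, 24 mm high, in another pocket; bystander. Origin: centre of the underside.
- foot: Dark rubber foot, 26 mm across, 13 mm high, in another pocket; bystander. Origin: centre of the underside.
- carousel: The mixer's round tube carousel lying on the bench: white disc 170 mm across with black clips, 22 mm high; bystander. Origin: centre of the underside.
- stain_bottle: Amber bottle with black cap, 58 mm across, 115 mm high; bystander. Origin: centre of the underside.
- staining_jar: Glass staining jar with white lid, 56 mm across, 102 mm high, violet inside; bystander. Origin: centre of the underside.
- screwdriver: Screwdriver with red handle lying on the bench, 170 mm long along its x; bystander. Origin: at mid length, at bench height.
Mind the look-alikes: they are no part of the job. Of the things shaped like the collar, the aluminium one is meant.

How it is judged:
By the outcome, as a careful person would: the job done as asked, in the order asked, and still so for the second after the job is handed in, while the arm keeps its last pose, push and grip.
It also fails if it takes over 59 s, if anything falls off the work surface, if the arm or the gripper's body presses on something with over 40 N, if the wrist force passes 120 N, or if a joint passes its speed limit or range.

## Working session

There is one attempt and no reset: what is moved stays moved. The work goes in short steps, Python scripts to look and compute and a shell command to move; the robot and the scene stay as the last step left them, time stands still between calls to the robot, and variables do not carry over. Pictures are saved under pics/ and viewed, at most 10 in all, crops included, and the job is handed in when it is done.

```bash
mkdir -p pics; ls; python3 - <<'E'
from workcell import bot
import cv2,numpy as np
for n in("top","side"):
    im=bot.camera(n); cv2.imwrite(f"pics/{n}0.png",im[:,:,::-1])
    c=bot.calibration(n); print(n,c["vfov"],c["cx"],c["cy"],c["k1"]);print(np.round(c["camera_from_world"],4).tolist())
o=bot.get_obs();print(o)
E
```

```text
pics
top 45.48606012575836 246.33925194758328 192.5680209715847 -0.10642694473773122
[[0.0068, -0.9999, 0.0083, 0.0078], [-0.9953, -0.0076, -0.0962, 0.5417], [0.0962, -0.0076, -0.9953, 1.4642], [0.0, 0.0, 0.0, 1.0]]
side 47.48696098847504 246.63071386626723 187.78591071419962 -0.06216030483499358
[[0.9969, -0.0783, 0.0057, -0.5093], [-0.0378, -0.5425, -0.8392, 0.1235], [0.0688, 0.8364, -0.5438, 1.3213], [0.0, 0.0, 0.0, 1.0]]
{'time': 0.1, 'q': array([-7.70045175e+01,  5.00978622e+00,  1.00388782e+01,  9.50981850e+01,
       -1.42602241e-03,  9.00009728e+01]), 'qd': array([-0.01943109, -0.08643761,  0.14401422,  0.15935684,  0.04624552,
       -0.00174003]), 'joint_efforts': array([ 4.70566538e-04, -5.21564162e+01,  4.65650296e+01,  1.61058723e-02,
        9.52240953e-06,  1.79597384e-05]), 'ee_pos': array([ 0.12363032, -0.53572597,  0.23063528]), 'tcp_rot': array([-1.79930907e+02,  1.42719443e-03,  1.29945115e+01]), 'wrist_force': array([-0.85095176,  0.51851426,  0.13609701]), 'torque': array([-0.00412423, -0.02564685,  0.00460011]), 'grasp_force': 0.0, 'opening': 0.08529587071478054}
```

View pics/top0.png

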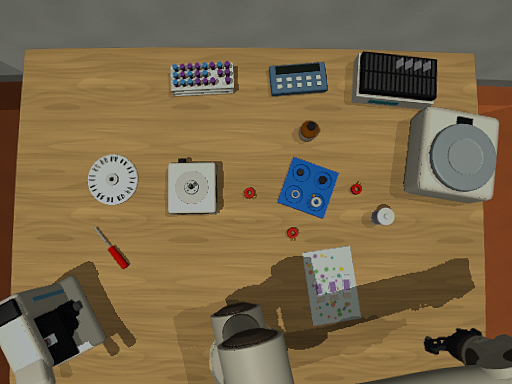

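View pics/side0.png

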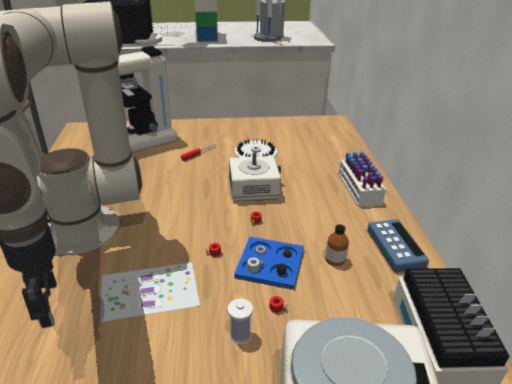

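The top view shows the mixer at about (192,188), its knob on the upper edge at (183,160), and the tray at (308,188). An aluminium ring sits in the tray at (316,202) and another ring at (295,195). Red look-alikes lie on the bench at (250,193), (356,188) and (292,232). I'll enlarge the mixer and tray.

```bash
cat > h.py <<'E'
from workcell import bot
import cv2,numpy as np
def K(n):
    c=bot.calibration(n); f=192/np.tan(np.radians(c["vfov"]/2)); return c,f,np.array(c["camera_from_world"])
def proj(n,p):
    c,f,T=K(n); q=T[:3,:3]@np.array(p)+T[:3,3]; s=q[:2]/q[2]; s=s*(1+c["k1"]*(s@s)); return s*f+[c["cx"],c["cy"]]
def ray(n,uv):
    c,f,T=K(n); d=(np.array(uv)-[c["cx"],c["cy"]])/f; s=d.copy()
    for _ in range(20): s=d/(1+c["k1"]*(s@s))
    R=T[:3,:3]; return -R.T@T[:3,3], R.T@np.array([s[0],s[1],1])
def plane(n,uv,z):
    o,d=ray(n,uv); return o+d*(z-o[2])/d[2]
def tri(uvt,uvs):
    (a,d),(b,e)=ray("top",uvt),ray("side",uvs)
    st=np.linalg.lstsq(np.c_[d,-e],b-a,rcond=None)[0]; p,q=a+d*st[0],b+e*st[1]; return (p+q)/2,np.linalg.norm(p-q)
def crop(im,x,y,w,h,k): return cv2.resize(im[y:y+h,x:x+w,::-1],None,fx=k,fy=k,interpolation=cv2.INTER_CUBIC)
E
python3 - <<'E'
from h import *
# average frames
t=np.mean([bot.camera("top") for _ in range(4)],0).astype(np.uint8);s=np.mean([bot.camera("side") for _ in range(4)],0).astype(np.uint8)
np.save("t.npy",t);np.save("s.npy",s)
a=np.hstack([crop(t,160,150,65,72,6),crop(t,272,152,65,72,6)])
cv2.imwrite("pics/c_top.png",a)
b=np.hstack([crop(s,225,130,65,75,6),crop(s,233,230,73,75,5.3)[:398]] if 0 else [crop(s,225,130,65,75,6),cv2.resize(crop(s,233,233,75,60,5),(400,450))])
cv2.imwrite("pics/c_side.png",b)
E
```

```text
(no output)
```

View pics/c_top.png

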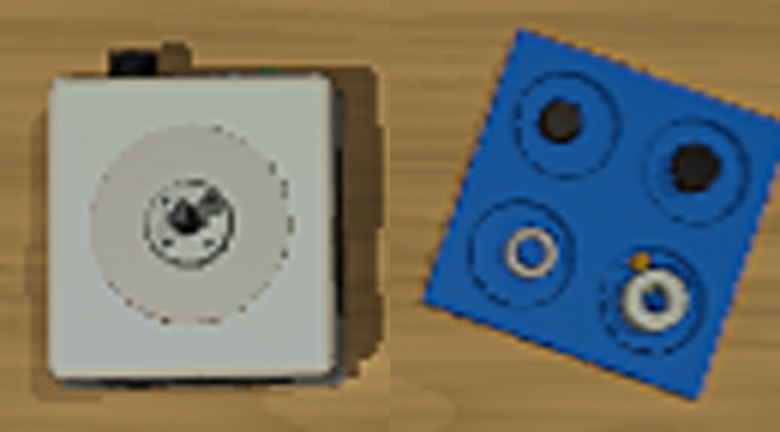

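View pics/c_side.png

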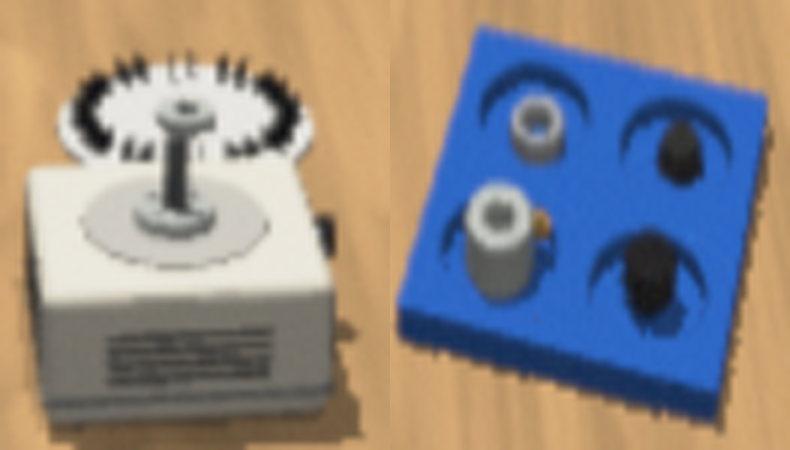

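Tray parts by pixel: dark foot or knob at (300,172) and (322,180), plain steel spacer at (295,194), and a ring with a brass screw at (316,202), screw head near (313.5,195.5). The last is taller, in the tray, and the only one with a brass screw, so it is the collar. The red ones are on the bench. Now I'll measure by mask.

```bash
python3 - <<'E'
from h import *
t=np.load("t.npy");s=np.load("s.npy")
hsv=cv2.cvtColor(t,cv2.COLOR_RGB2HSV)
# mixer top face
m=((hsv[...,1]<45)&(hsv[...,2]>125)).astype(np.uint8)
m[:, :160]=0;m[:,225:]=0;m[:150]=0;m[222:]=0
m=cv2.morphologyEx(m,cv2.MORPH_OPEN,np.ones((3,3)))
c=max(cv2.findContours(m,0,1)[0],key=cv2.contourArea)
P=np.array([plane("top",p[0],0.09)[:2] for p in c],np.float32)
r=cv2.minAreaRect(P*1000);print("mixer",r,"extent px",c.min(0),c.max(0))
# tray
b=((hsv[...,0]>100)&(hsv[...,0]<118)&(hsv[...,1]>150)).astype(np.uint8);b[:,:270]=0;b[:,345:]=0;b[:150]=0;b[225:]=0
b=cv2.morphologyEx(b,cv2.MORPH_CLOSE,np.ones((5,5)))
c=max(cv2.findContours(b,0,1)[0],key=cv2.contourArea)
P=np.array([plane("top",p[0],0.016)[:2] for p in c],np.float32);print("tray",cv2.minAreaRect(P*1000))
# collar ring & brass
g=((hsv[...,1]<70)&(hsv[...,2]>120)).astype(np.uint8);g[:,:308]=0;g[:,326:]=0;g[:194]=0;g[212:]=0
c=max(cv2.findContours(g,0,1)[0],key=cv2.contourArea);e=cv2.minEnclosingCircle(c);print("ring top",e,plane("top",e[0],.032))
def cen(im,x0,x1,y0,y1):
    h=cv2.cvtColor(im,cv2.COLOR_RGB2HSV);k=(h[...,0]>12)&(h[...,0]<30)&(h[...,1]>110);q=np.zeros_like(k);q[y0:y1,x0:x1]=k[y0:y1,x0:x1]
    v,u=np.nonzero(q);return np.array([u.mean(),v.mean()]),len(u)
bt=cen(t,308,326,192,206);bs=cen(s,250,275,262,285);print("brass",bt,bs,plane("top",bt[0],.019),tri(bt[0],bs[0]))
hs=cv2.cvtColor(s,cv2.COLOR_RGB2HSV)
g=((hs[...,1]<60)&(hs[...,2]>140)).astype(np.uint8);q=np.zeros_like(g);q[255:285,240:266]=g[255:285,240:266]
c=max(cv2.findContours(q,0,1)[0],key=cv2.contourArea);print("side ring",cv2.minAreaRect(c),c.min(0),c.max(0))
E
```

```text
mixer ((550.5159301757812, 185.407958984375), (154.53416442871094, 144.6217803955078), 0.7599774599075317) extent px [[168 163]] [[214 212]]
tray ((561.8602905273438, -190.19192504882812), (158.97474670410156, 160.2025909423828), 70.39155578613281)
ring top ((315.9444580078125, 201.72222900390625), 5.106969833374023) [ 0.51290302 -0.21443879  0.032     ]
brass (array([313.125, 195.125]), 8) (array([255.4 , 281.84]), 25) [ 0.53554303 -0.20738813  0.019     ] (array([ 0.52984951, -0.21680752, -0.04424621]), np.float64(0.022949484298228483))
side ring ((253.0, 261.5), (7.0, 12.0), 90.0) [[247 258]] [[259 265]]
```

```bash
python3 -m crank '[{"gripper":60,"travel":[41,-43,0],"twist":[0,0,0]},{"gripper":60,"travel":[41,-43,0],"twist":[0,0,0]},{"gripper":60,"travel":[41,-43,0],"twist":[0,0,0]},{"gripper":60,"travel":[41,-43,0],"twist":[0,0,0]},{"gripper":60,"travel":[41,-43,0],"twist":[0,0,0]},{"gripper":60,"travel":[41,-43,0],"twist":[0,0,0]},{"gripper":60,"travel":[41,-43,0],"twist":[0,0,0]},{"gripper":60,"travel":[41,-43,0],"twist":[0,0,0]},{"gripper":60,"travel":[41,-43,0],"twist":[0,0,0]},{"gripper":60,"travel":[41,-43,0],"twist":[0,0,0]},{"gripper":60,"travel":[41,-43,0],"twist":[0,0,0]},{"gripper":60,"travel":[41,-43,0],"twist":[0,0,0]}]' 20
```

```text
time: 2.0
ee_pos: [0.4878, 0.0796, 0.2315]
tcp_rot: [180.0, -0.0, 13.0]
wrist_force: [0.9, -1.5, 0.0]
opening: 0.0595
grasp_force: 0.0
```

```bash
python3 -m crank '[{"gripper":60,"travel":[41,-43,0],"twist":[0,0,0]},{"gripper":60,"travel":[41,-43,0],"twist":[0,0,0]},{"gripper":60,"travel":[0,0,0],"twist":[0,0,0]},{"gripper":60,"travel":[0,0,0],"twist":[0,0,0]}]'
python3 - <<'E'
from h import *
t=bot.camera("top");s=bot.camera("side")
cv2.imwrite("pics/a1.png",np.hstack([crop(t,150,130,80,90,4.5),crop(s,215,90,80,90,4.5)]))
E
```

```text
time: 2.5
ee_pos: [0.5533, 0.1558, 0.2312]
tcp_rot: [-178.9, 0.1, 15.3]
wrist_force: [-0.5, 0.0, 0.3]
opening: 0.0598
grasp_force: 0.0
```

View pics/a1.png

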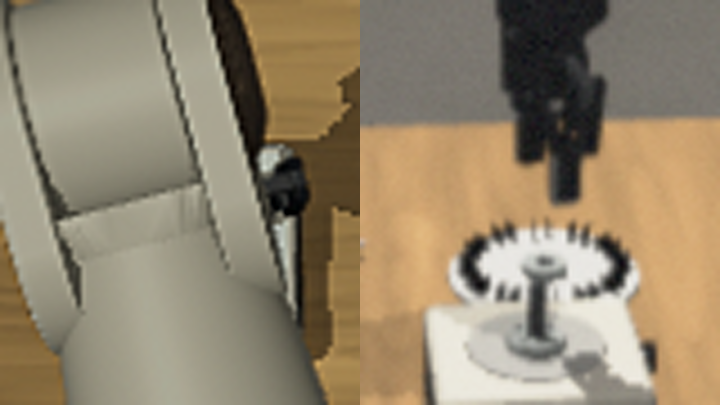

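The side crop shows the fingers above the mixer and slightly off to the right. The spindle is unobstructed at about crop (540,300). The top view is hidden by the forearm. The last rows fell short of the target and I need to know why.

```bash
python3 - <<'E'
from h import *
o=bot.get_obs();print(o["q"].round(2),o["qd"].round(2),o["ee_pos"].round(4),o["tcp_rot"].round(2))
E
```

```text
[ 15.16   8.41  13.91  95.48   1.06 179.95] [-0.06 -0.49 -0.19 -0.04  0.11 -0.05] [0.5532 0.1553 0.232 ] [-1.7894e+02 -2.0000e-02  1.5210e+01]
```

```bash
cat >> h.py <<'E'
from scipy.spatial.transform import Rotation as Ro
def go(x,y,z,yaw):
    o=bot.get_obs(); R=Ro.from_euler("xyz",o["tcp_rot"],degrees=True); d=(np.array([x,y,z])-o["ee_pos"])*1000
    D=R.inv()*Ro.from_euler("xyz",[180,0,yaw],degrees=True)
    print("travel",R.inv().apply(d).round(1),"twist",D.as_rotvec().round(3),"q6",o["q"][5].round(1),"at",(o["ee_pos"]*1000).round(1),o["tcp_rot"].round(2),"t",o["time"])
E
T='{"gripper":60,"travel":[0,0,0],"twist":[0,0,-0.186]}'
python3 -m crank '[{"gripper":40,"travel":[0,0,0],"twist":[0,0,-0.186]},{"gripper":40,"travel":[0,0,0],"twist":[0,0,-0.186]},{"gripper":40,"travel":[0,0,0],"twist":[0,0,-0.186]},{"gripper":40,"travel":[0,0,0],"twist":[0,0,-0.186]},{"gripper":40,"travel":[0,0,0],"twist":[0,0,-0.186]},{"gripper":40,"travel":[0,0,0],"twist":[0,0,-0.186]},{"gripper":40,"travel":[0,0,0],"twist":[0,0,-0.186]},{"gripper":40,"travel":[0,0,0],"twist":[0,0,-0.186]},{"gripper":40,"travel":[0,0,0],"twist":[0,0,-0.186]},{"gripper":40,"travel":[0,0,0],"twist":[0,0,-0.186]},{"gripper":40,"travel":[0,0,0],"twist":[0,0,-0.186]},{"gripper":40,"travel":[0,0,0],"twist":[0,0,-0.186]}]'
python3 -c "
from h import *
go(.5505,.1854,.17,193)"
```

```text
time: 4.1
ee_pos: [0.5531, 0.1551, 0.2325]
tcp_rot: [179.3, -0.8, 143.4]
wrist_force: [0.1, -0.4, -0.7]
opening: 0.0399
grasp_force: 0.0
travel [19.3 22.  63. ] twist [ 0.018 -0.008 -0.865] q6 51.7 at [553.1 155.1 232.5] [179.29  -0.79 143.43] t 4.1
```

```bash
python3 -m crank '[{"gripper":40,"travel":[9.6,11,0],"twist":[0.01,-0.004,-0.003]},{"gripper":40,"travel":[9.6,11,0],"twist":[0.01,-0.004,-0.003]},{"gripper":40,"travel":[0,0,0],"twist":[0,0,-0.173]},{"gripper":40,"travel":[0,0,0],"twist":[0,0,-0.173]},{"gripper":40,"travel":[0,0,0],"twist":[0,0,-0.173]},{"gripper":40,"travel":[0,0,0],"twist":[0,0,-0.173]},{"gripper":40,"travel":[0,0,0],"twist":[0,0,-0.173]},{"gripper":40,"travel":[0,0,31],"twist":[0,0,0]},{"gripper":40,"travel":[0,0,31],"twist":[0,0,0]},{"gripper":40,"travel":[0,0,0],"twist":[0,0,0]}]'
python3 - <<'E'
from h import *
go(.5505,.1854,.109,193)
s=bot.camera("side");t=bot.camera("top")
cv2.imwrite("pics/a2.png",np.hstack([crop(s,215,90,80,110,5),crop(t,150,130,80,110,5)]))
print([ (n,proj(n,[.5505,.1854,.145]).round(1)) for n in("side","top")])
E
```

```text
time: 5.35
ee_pos: [0.5494, 0.1854, 0.1677]
tcp_rot: [-179.9, -0.9, -167.0]
wrist_force: [0.8, -0.1, 0.1]
opening: 0.0404
grasp_force: 0.0
travel [-2.  -0.2 58.7] twist [-0.001 -0.015 -0.001] q6 5.7 at [549.4 185.4 167.7] [-179.94   -0.87 -167.04] t 5.35
[('side', array([254.5, 151.4])), ('top', array([188.8, 185.4]))]
```

View pics/a2.png

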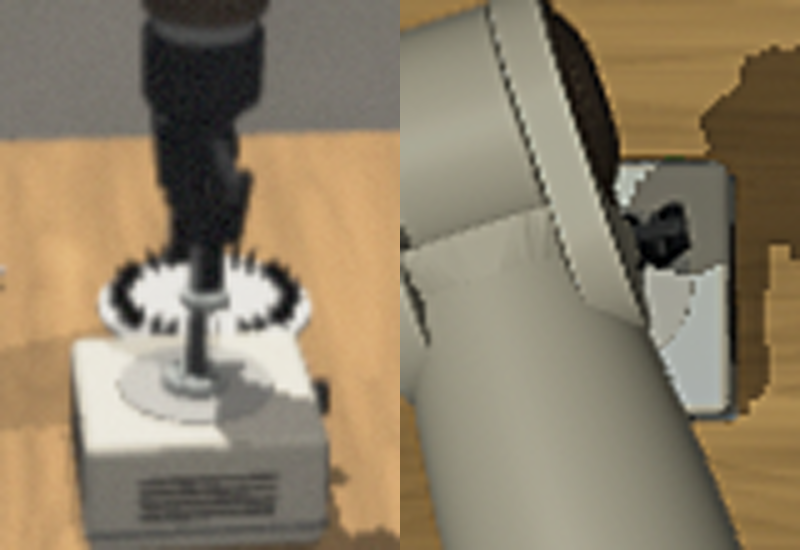

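The spindle is at side crop (198,300), i.e. pixel (254.6,150), which matches the projected estimate (254.5,151.4). I'll descend and pinch gently.

```bash
python3 -m crank '[{"gripper":40,"travel":[-1.2,0,19],"twist":[0,-0.015,0]},{"gripper":40,"travel":[0,0,20],"twist":[0,0,0]},{"gripper":40,"travel":[0,0,19],"twist":[0,0,0]},{"gripper":40,"travel":[0,0,0],"twist":[0,0,0]},{"gripper":5,"travel":[0,0,0],"twist":[0,0,0]},{"gripper":5,"travel":[0,0,0],"twist":[0,0,0]},{"gripper":5,"travel":[0,0,0],"twist":[0,0,0]},{"gripper":5,"travel":[0,0,0],"twist":[0,0,0]},{"gripper":5,"travel":[0,0,0],"twist":[0,0,0]},{"gripper":5,"travel":[0,0,0],"twist":[0,0,0]}]' 20
python3 -c "
from h import *
go(.5505,.1854,.109,193);o=bot.get_obs();print(o['wrist_force'],o['torque'],o['opening']*1000)"
```

```text
time: 6.7
ee_pos: [0.5526, 0.1841, 0.1131]
tcp_rot: [-179.9, 0.3, -167.0]
wrist_force: [1.2, -7.1, 1.6]
opening: 0.0131
grasp_force: 21.4
travel [1.8 1.8 4.1] twist [-0.003  0.006 -0.   ] q6 5.5 at [552.6 184.1 113.1] [-179.85    0.32 -167.01] t 6.7
[ 1.21968315 -7.12691282  1.55115662] [-1.23449314 -0.21019662  0.00550138] 13.121802273240046
```

```bash
python3 -m crank '[{"gripper":30,"travel":[0,0,0],"twist":[0,0,0]},{"gripper":30,"travel":[0,0,0],"twist":[0,0,0]},{"gripper":30,"travel":[0,-1.2,3],"twist":[0,0,0.183]},{"gripper":30,"travel":[0,0,0],"twist":[0,0,0.183]},{"gripper":30,"travel":[0,0,0],"twist":[0,0,0]},{"gripper":5,"travel":[0,0,0],"twist":[0,0,0]},{"gripper":5,"travel":[0,0,0],"twist":[0,0,0]},{"gripper":5,"travel":[0,0,0],"twist":[0,0,0]},{"gripper":5,"travel":[0,0,0],"twist":[0,0,0]},{"gripper":5,"travel":[0,0,0],"twist":[0,0,0]}]' 20
python3 -c "
from h import *
go(.5505,.1854,.109,172);o=bot.get_obs();print(o['wrist_force'],o['torque'],o['opening']*1000)"
```

```text
time: 7.95
ee_pos: [0.552, 0.1832, 0.109]
tcp_rot: [-180.0, 0.2, 172.2]
wrist_force: [-0.8, -4.3, 1.5]
opening: 0.013
grasp_force: 20.1
travel [1.8 1.9 0. ] twist [-0.     0.004  0.004] q6 26.2 at [552.  183.2 109. ] [-179.98    0.23  172.24] t 7.95
[-0.8119466  -4.33931114  1.49479442] [-0.76423491  0.15005351 -0.01032306] 12.975110661289499
```

```bash
python3 -m crank '[{"gripper":30,"travel":[0,0,0],"twist":[0,0,0]},{"gripper":30,"travel":[0,-1,0],"twist":[0,0,-0.18]},{"gripper":30,"travel":[0,0,0],"twist":[0,0,0]},{"gripper":5,"travel":[0,0,0],"twist":[0,0,0]},{"gripper":5,"travel":[0,0,0],"twist":[0,0,0]},{"gripper":5,"travel":[0,0,0],"twist":[0,0,0]},{"gripper":5,"travel":[0,0,0],"twist":[0,0,0]},{"gripper":5,"travel":[0,0,0],"twist":[0,0,0]}]' 20
python3 -c "
from h import *
go(.5505,.1854,.109,172);o=bot.get_obs();print(o['wrist_force'],o['torque'],o['opening']*1000)"
```

```text
time: 8.95
ee_pos: [0.552, 0.1834, 0.1089]
tcp_rot: [179.9, 0.2, -177.6]
wrist_force: [-1.1, 5.4, -0.1]
opening: 0.0129
grasp_force: 20.8
travel [ 1.4  2.  -0.1] twist [0.002 0.004 0.182] q6 16.0 at [552.  183.4 108.9] [ 179.93    0.24 -177.6 ] t 8.95
[-1.11178767  5.40287043 -0.11106051] [ 1.17928051  0.06516681 -0.08032471] 12.931839697404587
```

```bash
python3 -m crank '[{"gripper":30,"travel":[0,0.5,0],"twist":[0,0,0]},{"gripper":30,"travel":[0,0,0],"twist":[0,0,-0.17]},{"gripper":30,"travel":[0,0,0],"twist":[0,0,-0.17]},{"gripper":30,"travel":[0,0,0],"twist":[0,0,-0.17]},{"gripper":30,"travel":[0,0,0],"twist":[0,0,-0.17]},{"gripper":30,"travel":[0,0,0],"twist":[0,0,-0.17]},{"gripper":30,"travel":[0,0,0],"twist":[0,0,-0.17]},{"gripper":5,"travel":[0,0,0],"twist":[0,0,0]},{"gripper":5,"travel":[0,0,0],"twist":[0,0,0]},{"gripper":5,"travel":[0,0,0],"twist":[0,0,0]},{"gripper":5,"travel":[0,0,0],"twist":[0,0,0]},{"gripper":5,"travel":[0,0,0],"twist":[0,0,0]}]' 20
python3 -c "
from h import *
go(.5505,.1854,.109,172);o=bot.get_obs();print(o['wrist_force'],o['torque'],o['opening']*1000)"
```

```text
time: 10.45
ee_pos: [0.5509, 0.1836, 0.1088]
tcp_rot: [-179.9, 0.1, -119.4]
wrist_force: [-6.5, 1.8, 2.3]
opening: 0.0134
grasp_force: 22.4
travel [-1.4  1.2 -0.2] twist [-0.     0.002  1.197] q6 -42.2 at [550.9 183.6 108.8] [-1.7992e+02  8.0000e-02 -1.1941e+02] t 10.45
[-6.47299795  1.80248793  2.26997517] [0.44551166 1.1846787  0.0484786 ] 13.379084491440757
```

```bash
python3 -m crank '[{"gripper":30,"travel":[0,0.8,0],"twist":[0,0,0]},{"gripper":30,"travel":[0,0,-10],"twist":[0,0,0]},{"gripper":30,"travel":[0,0,0],"twist":[0,0,0]},{"gripper":5,"travel":[0,0,0],"twist":[0,0,0]},{"gripper":5,"travel":[0,0,0],"twist":[0,0,0]},{"gripper":5,"travel":[0,0,0],"twist":[0,0,0]},{"gripper":5,"travel":[0,0,0],"twist":[0,0,0]},{"gripper":5,"travel":[0,0,0],"twist":[0,0,0]}]' 20
python3 -c "
from h import *
go(.551,.1835,.109,172);o=bot.get_obs();print(o['wrist_force'],o['torque'],o['opening']*1000)"
```

```text
time: 11.45
ee_pos: [0.5511, 0.184, 0.1191]
tcp_rot: [-179.8, 0.2, -119.2]
wrist_force: [-3.3, 1.0, 6.2]
opening: 0.0132
grasp_force: 20.6
travel [ 0.6 -0.1 10.1] twist [-1.000e-03  4.000e-03  1.202e+00] q6 -42.4 at [551.1 184.  119.1] [-1.7983e+02  1.5000e-01 -1.1915e+02] t 11.45
[-3.28901022  1.01455289  6.24911426] [0.24321388 0.67877976 0.0228617 ] 13.242558723439396
```

```bash
python3 -m crank '[{"gripper":30,"travel":[0,0.3,0],"twist":[0,0,0]},{"gripper":30,"travel":[0,0,0],"twist":[0,0,0.176]},{"gripper":30,"travel":[0,0,0],"twist":[0,0,0.176]},{"gripper":30,"travel":[0,0,0],"twist":[0,0,0.176]},{"gripper":30,"travel":[0,0,0],"twist":[0,0,0.176]},{"gripper":30,"travel":[0,0,0],"twist":[0,0,0.176]},{"gripper":30,"travel":[0,0,0],"twist":[0,0,0.176]},{"gripper":5,"travel":[0,0,0],"twist":[0,0,0.176]},{"gripper":5,"travel":[0,0,0],"twist":[0,0,0]},{"gripper":5,"travel":[0,0,0],"twist":[0,0,0]},{"gripper":5,"travel":[0,0,0],"twist":[0,0,0]},{"gripper":5,"travel":[0,0,0],"twist":[0,0,0]}]' 20
python3 -c "
from h import *
go(.551,.1835,.119,172);o=bot.get_obs();print(o['wrist_force'],o['torque'],o['opening']*1000)"
```

```text
time: 12.95
ee_pos: [0.551, 0.1832, 0.1184]
tcp_rot: [-180.0, 0.2, 170.4]
wrist_force: [0.9, -5.7, 0.4]
opening: 0.0126
grasp_force: 21.0
travel [ 0.   0.3 -0.6] twist [-0.001  0.004 -0.028] q6 28.1 at [551.  183.2 118.4] [-179.97    0.22  170.38] t 12.95
[ 0.91820158 -5.73532295  0.35275591] [-1.05972004  0.00997001 -0.09645547] 12.577568003167004
```

```bash
python3 -m crank '[{"gripper":30,"travel":[0,-0.5,0],"twist":[0,0,0]},{"gripper":30,"travel":[0,0,0],"twist":[0,0,0.148]},{"gripper":30,"travel":[0,0,0],"twist":[0,0,0.148]},{"gripper":30,"travel":[0,0,0],"twist":[0,0,0.148]},{"gripper":5,"travel":[0,0,0],"twist":[0,0,0]},{"gripper":5,"travel":[0,0,0],"twist":[0,0,0]},{"gripper":5,"travel":[0,0,0],"twist":[0,0,0]},{"gripper":5,"travel":[0,0,0],"twist":[0,0,0]},{"gripper":5,"travel":[0,0,0],"twist":[0,0,0]}]' 20
python3 -c "
from h import *
go(.551,.1835,.119,172);o=bot.get_obs();print(o['wrist_force'],o['torque'],o['opening']*1000)"
```

```text
time: 14.08
ee_pos: [0.5502, 0.1827, 0.1188]
tcp_rot: [180.0, 0.2, 145.1]
wrist_force: [-4.0, -6.2, 3.1]
opening: 0.0104
grasp_force: 22.6
travel [-0.2  1.1 -0.2] twist [-0.     0.003 -0.47 ] q6 53.4 at [550.2 182.7 118.8] [1.7997e+02 1.5000e-01 1.4507e+02] t 14.075
[-3.95961445 -6.19488497  3.11953812] [-1.03863945  0.8797835  -0.05863375] 10.44085711657642
```

```bash
python3 -m crank '[{"gripper":5,"travel":[0,-1,0],"twist":[0,0,0]},{"gripper":5,"travel":[0,0,0],"twist":[0,0,0]},{"gripper":5,"travel":[0.2,0,0],"twist":[0,0,0.158]},{"gripper":5,"travel":[0.2,0,0],"twist":[0,0,0.158]},{"gripper":5,"travel":[0.2,0,0],"twist":[0,0,0.158]},{"gripper":5,"travel":[0.2,0,0],"twist":[0,0,0.158]},{"gripper":5,"travel":[0.2,0,0],"twist":[0,0,0.158]},{"gripper":5,"travel":[0.2,0,0],"twist":[0,0,0.158]},{"gripper":5,"travel":[0,0,0],"twist":[0,0,0]},{"gripper":5,"travel":[0,0,0],"twist":[0,0,0]}]' 60
python3 -c "
from h import *
go(.551,.1835,.119,90.8);o=bot.get_obs();print(o['wrist_force'],o['torque'],o['opening']*1000)"
```

```text
time: 15.32
ee_pos: [0.5497, 0.1836, 0.1189]
tcp_rot: [179.8, -0.0, 90.7]
wrist_force: [-3.2, -3.5, 2.4]
opening: 0.0092
grasp_force: 58.8
travel [-0.1  1.3 -0.1] twist [ 0.004 -0.    -0.001] q6 107.8 at [549.7 183.6 118.9] [ 1.7977e+02 -1.0000e-02  9.0730e+01] t 15.325
[-3.24409554 -3.54389255  2.43596642] [-0.58176503  0.55510734 -0.07747766] 9.24163508690024
```

```bash
python3 - <<'E'
import numpy as np
D=[(103,552.6,184.1,1.2,-7.1,0),(82.2,552,183.2,-.8,-4.3,.28),(92.4,552,183.4,-1.1,5.4,.09),(150.6,550.9,183.6,-6.5,1.8,0),(150.6,551.1,184,-3.3,1,0),(80.4,551,183.2,.9,-5.7,.28),(55,550.2,182.7,-4,-6.2,1.25),(.7,549.7,183.6,-3.2,-3.5,1.25)]
A=[];b=[]
for a,x,y,fx,fy,o in D:
    d=np.array([np.cos(np.radians(a)),np.sin(np.radians(a))]);A.append([*d,-d@[fx,fy]]);b.append(d@[x,y]-o)
A=np.array(A);b=np.array(b);s=np.linalg.lstsq(A,b,rcond=None)[0];print(s,(A@s-b).round(2))
E
```

```text
[5.49237359e+02 1.82733053e+02 3.55413143e-02] [-0.32 -0.4  -0.65  0.79  0.88 -0.28  0.99  0.89]
```

```bash
python3 -m crank '[{"gripper":30,"travel":[0,0,0],"twist":[0,0,0]},{"gripper":30,"travel":[-0.6,0,0],"twist":[0,0,-0.1745]},{"gripper":30,"travel":[0,0,0],"twist":[0,0,-0.1745]},{"gripper":30,"travel":[0,0,0],"twist":[0,0,-0.1745]},{"gripper":30,"travel":[0,0,0],"twist":[0,0,-0.1745]},{"gripper":30,"travel":[0,0,0],"twist":[0,0,-0.1745]},{"gripper":30,"travel":[0,0,0],"twist":[0,0,-0.1745]},{"gripper":30,"travel":[0,0,0],"twist":[0,0,-0.1745]},{"gripper":5,"travel":[0,0,0],"twist":[0,0,-0.1745]},{"gripper":5,"travel":[0,0,0],"twist":[0,0,-0.1745]},{"gripper":5,"travel":[0,0,0],"twist":[0,0,0]},{"gripper":5,"travel":[0,0,0],"twist":[0,0,0]}]' 20
python3 -m crank '[{"gripper":5,"travel":[0,0,0],"twist":[0,0,0]},{"gripper":5,"travel":[0,0,0],"twist":[0,0,0]}]'
python3 -c "
from h import *
go(.549,.183,.119,180.8);o=bot.get_obs();print(o['wrist_force'],o['torque'],o['opening']*1000)"
```

```text
time: 16.82
ee_pos: [0.55, 0.1835, 0.1187]
tcp_rot: [179.9, 0.3, -179.7]
wrist_force: [2.2, 2.7, -1.5]
opening: 0.0131
grasp_force: 20.9
time: 17.08
ee_pos: [0.55, 0.1835, 0.1188]
tcp_rot: [179.9, 0.3, -179.6]
wrist_force: [3.3, 3.6, -2.3]
opening: 0.0135
grasp_force: 20.8
travel [ 1.  -0.5 -0.2] twist [ 0.001  0.004 -0.006] q6 18.0 at [550.  183.5 118.8] [ 179.93    0.26 -179.56] t 17.075
[ 3.29227134  3.61291941 -2.33536324] [ 0.86605772 -0.6064734   0.12892141] 13.453484343562502
```

```bash
python3 -m crank '[{"gripper":30,"travel":[0,0,0],"twist":[0,0,0]},{"gripper":30,"travel":[0,0,0],"twist":[0,0,0.1735]},{"gripper":30,"travel":[0,0,0],"twist":[0,0,0.1735]},{"gripper":30,"travel":[0,0,0],"twist":[0,0,0.1735]},{"gripper":30,"travel":[0,0,0],"twist":[0,0,0.1735]},{"gripper":30,"travel":[0,0,0],"twist":[0,0,0.1735]},{"gripper":30,"travel":[0,0,0],"twist":[0,0,0.1735]},{"gripper":30,"travel":[0,0,0],"twist":[0,0,0.1735]},{"gripper":30,"travel":[0,0,0],"twist":[0,0,0.1735]},{"gripper":30,"travel":[0,0,0],"twist":[0,0,0.1735]},{"gripper":30,"travel":[0,0,0],"twist":[0,0,0]},{"gripper":5,"travel":[0,0,0],"twist":[0,0,0]}]' 20
python3 -m crank '[{"gripper":5,"travel":[0,0,0],"twist":[0,0,0]},{"gripper":5,"travel":[0,0,0],"twist":[0,0,0]},{"gripper":5,"travel":[0,0,0],"twist":[0,0,0]}]'
python3 -c "
from h import *
go(.549,.183,.119,90.8);o=bot.get_obs();print(o['wrist_force'],o['torque'],o['opening']*1000)"
```

```text
time: 18.58
ee_pos: [0.5496, 0.1829, 0.1188]
tcp_rot: [179.8, -0.0, 91.2]
wrist_force: [0.5, -0.4, -0.1]
opening: 0.0129
grasp_force: 0.0
time: 18.95
ee_pos: [0.5498, 0.1829, 0.1189]
tcp_rot: [179.8, -0.0, 91.0]
wrist_force: [1.1, -1.6, 1.4]
opening: 0.0113
grasp_force: 21.1
travel [ 0.1 -0.8 -0.1] twist [ 0.004 -0.     0.004] q6 107.4 at [549.8 182.9 118.9] [ 1.7976e+02 -1.0000e-02  9.1040e+01] t 18.95
[ 1.11266276 -1.63086507  1.38257083] [-0.34167146 -0.20429879  0.0454379 ] 11.320355435540913
```

```bash
python3 -m crank '[{"gripper":5,"travel":[0,0,0],"twist":[0,0,0]},{"gripper":5,"travel":[0,0,0],"twist":[0,0,0]},{"gripper":5,"travel":[0,0,0],"twist":[0,0,0]}]' 60
python3 -c "
from h import *
go(.549,.183,.119,90.8);o=bot.get_obs();print(o['wrist_force'],o['torque'],o['opening']*1000)"
```

```text
time: 19.32
ee_pos: [0.5498, 0.183, 0.119]
tcp_rot: [179.8, -0.0, 91.0]
wrist_force: [-0.1, -2.2, 3.3]
opening: 0.0099
grasp_force: 58.7
travel [ 0.1 -0.8 -0. ] twist [ 0.004 -0.     0.004] q6 107.4 at [549.8 183.  119. ] [ 1.7976e+02 -1.0000e-02  9.1010e+01] t 19.325
[-0.14183702 -2.22080515  3.32961779] [-0.56095094 -0.0124413   0.0095788 ] 9.85768806565736
```

```bash
python3 -m crank '[{"gripper":25,"travel":[0,0,0],"twist":[0,0,0]},{"gripper":25,"travel":[0,0,0],"twist":[0,0,-0.12]},{"gripper":25,"travel":[0,0,0],"twist":[0,0,0]},{"gripper":5,"travel":[0,0,0],"twist":[0,0,0]},{"gripper":5,"travel":[0,0,0],"twist":[0,0,0]},{"gripper":5,"travel":[0,0,0],"twist":[0,0,0]},{"gripper":5,"travel":[0,0,0],"twist":[0,0,0]}]' 60
python3 -c "
from h import *
go(.549,.183,.119,90.8);o=bot.get_obs();print(o['wrist_force'],o['torque'],o['opening']*1000)"
```

```text
time: 20.2
ee_pos: [0.5497, 0.1832, 0.1188]
tcp_rot: [179.8, -0.0, 97.9]
wrist_force: [1.2, 0.2, 1.0]
opening: 0.0095
grasp_force: 58.8
travel [-0.1 -0.7 -0.2] twist [ 0.004 -0.     0.123] q6 100.6 at [549.7 183.2 118.8] [ 1.7977e+02 -1.0000e-02  9.7870e+01] t 20.2
[1.16214738 0.246411   0.95967614] [ 0.29674417  0.07540545 -0.02709556] 9.52908287392928
```

```bash
python3 -m crank '[{"gripper":5,"travel":[0,0,0],"twist":[0,0,0]},{"gripper":25,"travel":[0,0,0],"twist":[0,0,0]},{"gripper":25,"travel":[0,0,0],"twist":[0,0,-0.10]},{"gripper":25,"travel":[0,0,0],"twist":[0,0,0]},{"gripper":5,"travel":[0,0,0],"twist":[0,0,0]},{"gripper":5,"travel":[0,0,0],"twist":[0,0,0]},{"gripper":5,"travel":[0,0,0],"twist":[0,0,0]},{"gripper":5,"travel":[0,0,0],"twist":[0,0,0]},{"gripper":5,"travel":[0,0,0],"twist":[0,0,0]}]' 60
python3 -c "
from h import *
go(.549,.183,.119,90.8);o=bot.get_obs();print(o['wrist_force'],o['torque'],o['opening']*1000)"
```

```text
time: 21.32
ee_pos: [0.5498, 0.183, 0.119]
tcp_rot: [179.8, 0.0, 103.6]
wrist_force: [-0.6, -0.8, 3.0]
opening: 0.0098
grasp_force: 58.9
travel [ 0.2 -0.8 -0. ] twist [0.004 0.    0.224] q6 94.8 at [549.8 183.  119. ] [1.7976e+02 4.0000e-02 1.0361e+02] t 21.325
[-0.60694603 -0.83778445  2.97324311] [-0.33594876  0.0163648  -0.02005186] 9.826978058143123
```

```bash
cat >> h.py <<'E'
def avg(n=7):
    r=[]
    for _ in range(n):
        bot.camera("side");o=bot.get_obs();r.append([o["opening"]*1000,o["torque"][2],*o["wrist_force"],*(o["ee_pos"]*1000),o["tcp_rot"][2]])
    r=np.array(r);print(r.mean(0).round(2),"sd",r.std(0)[:2].round(3),r[:,0].round(2),"t",o["time"])
E
python3 -c "
from h import *
avg()"
```

```text
[ 9.7900e+00 -5.0000e-02  7.0000e-02 -1.7400e+00  3.9900e+00  5.4979e+02
  1.8299e+02  1.1897e+02  1.0361e+02] sd [0.188 0.026] [ 9.77  9.79  9.76 10.09  9.86  9.85  9.4 ] t 21.675
```

```bash
python3 -m crank '[{"gripper":25,"travel":[0,0,0],"twist":[0,0,0]},{"gripper":25,"travel":[0,0,0],"twist":[0,0,0.11]},{"gripper":25,"travel":[0,0,0],"twist":[0,0,0]},{"gripper":5,"travel":[0,0,0],"twist":[0,0,0]},{"gripper":5,"travel":[0,0,0],"twist":[0,0,0]},{"gripper":5,"travel":[0,0,0],"twist":[0,0,0]},{"gripper":5,"travel":[0,0,0],"twist":[0,0,0]}]' 60
python3 -c "
from h import *
avg(8)"
```

```text
time: 22.55
ee_pos: [0.5497, 0.1832, 0.1187]
tcp_rot: [179.8, -0.0, 97.3]
wrist_force: [1.0, 0.5, -1.1]
opening: 0.0097
grasp_force: 58.7
[ 9.7100e+00  6.0000e-02  5.9000e-01  1.9400e+00 -1.4900e+00  5.4968e+02
  1.8321e+02  1.1873e+02  9.7330e+01] sd [0.207 0.029] [10.02  9.83  9.76  9.98  9.46  9.68  9.53  9.46] t 22.95
```

```bash
python3 -m crank '[{"gripper":5,"travel":[0,0,0],"twist":[0,0,0.06]},{"gripper":5,"travel":[0,0,0],"twist":[0,0,0.055]},{"gripper":5,"travel":[0,0,0],"twist":[0,0,0]},{"gripper":5,"travel":[0,0,0],"twist":[0,0,0]}]' 60
python3 -c "
from h import *
avg(6)"
```

```text
time: 23.45
ee_pos: [0.5496, 0.1833, 0.1187]
tcp_rot: [179.8, -0.0, 90.8]
wrist_force: [1.5, 5.0, -2.4]
opening: 0.0098
grasp_force: 58.5
[ 9.6700e+00  2.0000e-02  2.4000e-01  4.8600e+00 -2.7700e+00  5.4965e+02
  1.8329e+02  1.1874e+02  9.0770e+01] sd [0.132 0.04 ] [9.51 9.89 9.6  9.64 9.8  9.58] t 23.75
```

```bash
python3 -m crank '[{"gripper":40,"travel":[0,0,0],"twist":[0,0,0]},{"gripper":46,"travel":[0,0,0],"twist":[0,0,0]},{"gripper":46,"travel":[0,0,-35],"twist":[0,0,0]},{"gripper":46,"travel":[0,0,-35],"twist":[0,0,0]},{"gripper":46,"travel":[-57,-6,0],"twist":[0,0,0]},{"gripper":46,"travel":[-57,-6,0],"twist":[0,0,0]},{"gripper":46,"travel":[-57,-6,0],"twist":[0,0,0]},{"gripper":46,"travel":[-57,-6,0],"twist":[0,0,0]},{"gripper":46,"travel":[-57,-6,0],"twist":[0,0,0]},{"gripper":46,"travel":[-57,-6,0],"twist":[0,0,0]},{"gripper":46,"travel":[-56,-6,0],"twist":[0,0,0]},{"gripper":46,"travel":[0,0,20],"twist":[0,0,-0.178]}]' 20
python3 -m crank '[{"gripper":46,"travel":[0,0,20],"twist":[0,0,-0.178]},{"gripper":46,"travel":[0,0,20],"twist":[0,0,-0.178]},{"gripper":46,"travel":[0,0,20],"twist":[0,0,-0.178]},{"gripper":46,"travel":[0,0,20],"twist":[0,0,-0.178]},{"gripper":46,"travel":[0,0,20],"twist":[0,0,-0.178]},{"gripper":46,"travel":[0,0,0],"twist":[0,0,0]}]'
python3 - <<'E'
from h import *
go(.512,-.2155,.015,152)
t=bot.camera("top");s=bot.camera("side")
cv2.imwrite("pics/a3.png",np.hstack([crop(t,160,150,65,72,5.5),crop(s,220,215,80,72,5.5)]))
E
```

```text
time: 25.25
ee_pos: [0.5123, -0.2196, 0.1696]
tcp_rot: [179.7, 0.2, 100.8]
wrist_force: [0.3, -0.0, 0.3]
opening: 0.0462
grasp_force: 0.0
time: 26.0
ee_pos: [0.512, -0.2153, 0.0673]
tcp_rot: [179.9, 0.0, 151.8]
wrist_force: [0.7, 0.2, 0.2]
opening: 0.0459
grasp_force: 0.0
travel [-0.1 -0.3 52.3] twist [ 0.002  0.001 -0.003] q6 5.3 at [ 512.  -215.3   67.3] [1.7991e+02 5.0000e-02 1.5184e+02] t 26.0
```

View pics/a3.png

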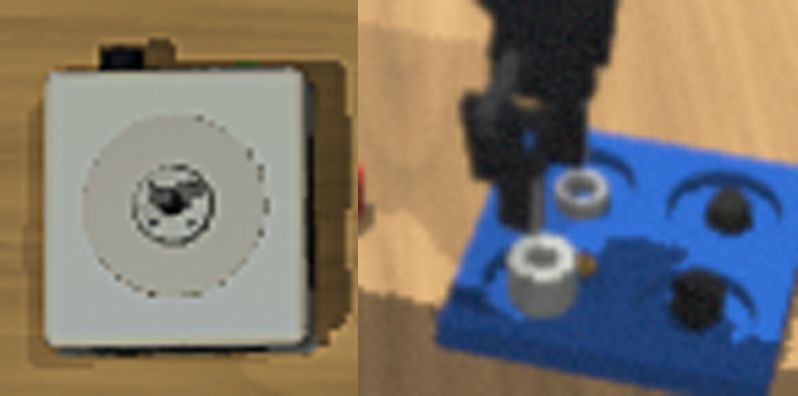

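The side crop shows the fingers above and behind the collar, which is at crop (543,275) with its screw at (587,265). The spindle stands clear in the top crop. I'll descend and do the first centring squeeze.

```bash
python3 -m crank '[{"gripper":46,"travel":[0,0,26],"twist":[0,0,0]},{"gripper":46,"travel":[0,0,16],"twist":[0,0,0]},{"gripper":46,"travel":[0,0,10],"twist":[0,0,0]},{"gripper":46,"travel":[0,0,0],"twist":[0,0,0]},{"gripper":25,"travel":[0,0,0],"twist":[0,0,0]},{"gripper":25,"travel":[0,0,0],"twist":[0,0,0]},{"gripper":25,"travel":[0,0,0],"twist":[0,0,0]},{"gripper":25,"travel":[0,0,0],"twist":[0,0,0]}]' 20
python3 -c "
from h import *
go(.512,-.2155,.015,152)"
```

```text
time: 27.1
ee_pos: [0.5137, -0.2156, 0.0173]
tcp_rot: [179.9, 0.3, 151.9]
wrist_force: [-0.7, 0.5, 5.7]
opening: 0.0321
grasp_force: 22.3
travel [ 1.5 -0.7  2.3] twist [ 0.002  0.005 -0.001] q6 5.3 at [ 513.7 -215.6   17.3] [179.86   0.27 151.92] t 27.1
```

```bash
python3 -m crank '[{"gripper":46,"travel":[0,0,0],"twist":[0,0,0]},{"gripper":46,"travel":[0,0,0],"twist":[0,0,0]},{"gripper":46,"travel":[0,0,0],"twist":[0,0,-0.1745]},{"gripper":46,"travel":[0,0,0],"twist":[0,0,-0.1745]},{"gripper":46,"travel":[0,0,0],"twist":[0,0,-0.1745]},{"gripper":46,"travel":[0,0,0],"twist":[0,0,-0.1745]},{"gripper":46,"travel":[0,0,0],"twist":[0,0,-0.1745]},{"gripper":46,"travel":[0,0,0],"twist":[0,0,-0.1745]},{"gripper":46,"travel":[0,0,0],"twist":[0,0,-0.1745]},{"gripper":46,"travel":[0,0,0],"twist":[0,0,-0.1745]},{"gripper":46,"travel":[0,0,0],"twist":[0,0,-0.1745]},{"gripper":25,"travel":[0,0,0],"twist":[0,0,0]}]' 20
python3 -m crank '[{"gripper":25,"travel":[0,0,0],"twist":[0,0,0]},{"gripper":25,"travel":[0,0,0],"twist":[0,0,0]},{"gripper":25,"travel":[0,0,0],"twist":[0,0,0]}]'
python3 -c "
from h import *
go(.512,-.2155,.015,197)"
```

```text
time: 28.6
ee_pos: [0.5131, -0.2153, 0.0164]
tcp_rot: [-179.8, 0.1, -118.2]
wrist_force: [0.4, -0.2, 1.1]
opening: 0.0322
grasp_force: 20.5
time: 28.98
ee_pos: [0.5131, -0.2153, 0.0164]
tcp_rot: [-179.8, 0.1, -118.2]
wrist_force: [0.7, 0.9, -1.1]
opening: 0.0319
grasp_force: 20.5
travel [0.7 0.9 1.4] twist [-0.002  0.003  0.783] q6 -84.7 at [ 513.1 -215.3   16.4] [-1.7982e+02  1.3000e-01 -1.1816e+02] t 28.975
```

```bash
python3 -m crank '[{"gripper":46,"travel":[0,0,0],"twist":[0,0,0]},{"gripper":46,"travel":[0,0,0],"twist":[0,0,0]},{"gripper":46,"travel":[0,0,0],"twist":[0,0,0.157]},{"gripper":46,"travel":[0,0,0],"twist":[0,0,0.157]},{"gripper":46,"travel":[0,0,0],"twist":[0,0,0.157]},{"gripper":46,"travel":[0,0,0],"twist":[0,0,0.157]},{"gripper":46,"travel":[0,0,0],"twist":[0,0,0.155]},{"gripper":46,"travel":[0,0,1],"twist":[0,0,0]},{"gripper":25,"travel":[0,0,0],"twist":[0,0,0]},{"gripper":25,"travel":[0,0,0],"twist":[0,0,0]},{"gripper":25,"travel":[0,0,0],"twist":[0,0,0]},{"gripper":25,"travel":[0,0,0],"twist":[0,0,0]}]' 50
python3 -c "
from h import *
avg(4)"
```

```text
time: 30.48
ee_pos: [0.5133, -0.2154, 0.0156]
tcp_rot: [-179.9, 0.2, -162.9]
wrist_force: [0.5, 0.4, 3.0]
opening: 0.0312
grasp_force: 49.9
[ 3.1220e+01 -0.0000e+00 -3.0000e-02  1.3000e-01  3.0100e+00  5.1326e+02
 -2.1542e+02  1.5630e+01 -1.6294e+02] sd [0.075 0.016] [31.12 31.23 31.22 31.33] t 30.675
```

```bash
python3 -m crank '[{"gripper":25,"travel":[0,0,-30],"twist":[0,0,0]},{"gripper":25,"travel":[0,0,-50],"twist":[0,0,0]},{"gripper":25,"travel":[0,0,-50],"twist":[0,0,0]},{"gripper":25,"travel":[0,0,-40],"twist":[0,0,0]},{"gripper":25,"travel":[-21.6,53,0],"twist":[0,0,0]},{"gripper":25,"travel":[-21.6,53,0],"twist":[0,0,0]},{"gripper":25,"travel":[-21.6,53,0],"twist":[0,0,0]},{"gripper":25,"travel":[-21.6,53,0],"twist":[0,0,0]},{"gripper":25,"travel":[-21.6,53,0],"twist":[0,0,0]},{"gripper":25,"travel":[-21.6,53,0],"twist":[0,0,0]},{"gripper":25,"travel":[-21.6,53,0],"twist":[0,0,0]},{"gripper":25,"travel":[0,0,0],"twist":[0,0,0.142]}]'
python3 -m crank '[{"gripper":25,"travel":[0,0,0],"twist":[0,0,0.142]},{"gripper":25,"travel":[0,0,0],"twist":[0,0,0]}]'
python3 - <<'E'
from h import *
go(.549,.1835,.175,180.8);o=bot.get_obs();print(o["opening"],o["wrist_force"])
t=bot.camera("top");s=bot.camera("side")
cv2.imwrite("pics/a4.png",np.hstack([crop(s,215,100,80,90,5),crop(t,150,140,70,90,5)]))
E
```

```text
time: 32.17
ee_pos: [0.5479, 0.1872, 0.1846]
tcp_rot: [180.0, 0.1, -171.0]
wrist_force: [-0.0, -1.3, -1.3]
opening: 0.0313
grasp_force: 50.0
time: 32.42
ee_pos: [0.5481, 0.1837, 0.1853]
tcp_rot: [180.0, 0.2, -179.2]
wrist_force: [-0.3, -0.4, -1.3]
opening: 0.0315
grasp_force: 50.0
travel [-0.8 -0.2 10.3] twist [0.    0.003 0.001] q6 17.7 at [548.1 183.7 185.3] [ 179.99    0.18 -179.15] t 32.425
0.031476037527513163 [-0.29034413 -0.37997301 -1.27828685]
```

View pics/a4.png

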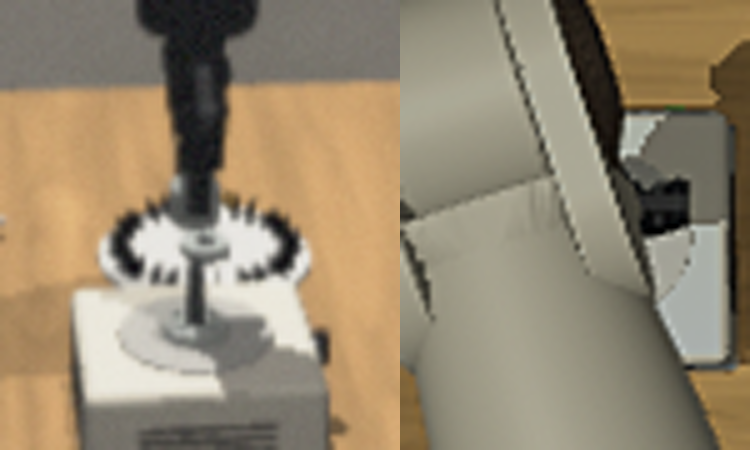

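The side crop shows the collar in the fingers above the spindle tip (205,240). The brass screw at (230,198) points to the panel side. I'll lower it to just above the tip, then continue in small steps.

```bash
python3 -m crank '[{"gripper":25,"travel":[-0.8,-0.2,15],"twist":[0,0.003,0]},{"gripper":25,"travel":[0,0,13],"twist":[0,0,0]},{"gripper":25,"travel":[0,0,3],"twist":[0,0,0]},{"gripper":25,"travel":[0,0,2],"twist":[0,0,0]},{"gripper":25,"travel":[0,0,0],"twist":[0,0,0]}]'
python3 -c "
from h import *
avg(2);go(.549,.1835,.1286,180.8)"
```

```text
time: 33.15
ee_pos: [0.5493, 0.1834, 0.153]
tcp_rot: [180.0, 0.1, -179.2]
wrist_force: [-0.1, -0.9, -0.5]
opening: 0.0314
grasp_force: 49.9
[ 3.1350e+01 -0.0000e+00  4.0000e-02  5.5000e-01  2.6000e-01  5.4936e+02
  1.8346e+02  1.5318e+02 -1.7923e+02] sd [0.031 0.012] [31.38 31.32] t 33.25
travel [ 0.4  0.  24.6] twist [ 0.001  0.002 -0.   ] q6 17.7 at [549.4 183.5 153.2] [ 1.7997e+02  9.0000e-02 -1.7923e+02] t 33.25
```

```bash
python3 -m crank '[{"gripper":25,"travel":[0.3,0,2],"twist":[0,0,0]},{"gripper":25,"travel":[0,0,3],"twist":[0,0,0]},{"gripper":25,"travel":[0,0,3],"twist":[0,0,0]},{"gripper":25,"travel":[0,0,0],"twist":[0,0,0]}]'
python3 -c "
from h import *
avg(2)"
```

```text
time: 33.75
ee_pos: [0.5489, 0.1834, 0.1444]
tcp_rot: [180.0, 0.0, -179.2]
wrist_force: [0.2, 0.8, -1.4]
opening: 0.0315
grasp_force: 49.9
[ 3.1150e+01 -1.0000e-02  5.9000e-01 -1.9000e-01 -1.3200e+00  5.4890e+02
  1.8340e+02  1.4467e+02 -1.7923e+02] sd [0.082 0.012] [31.23 31.07] t 33.85
```

```bash
python3 -m crank '[{"gripper":25,"travel":[0,0,2],"twist":[0,0,0]},{"gripper":25,"travel":[0,0,2],"twist":[0,0,0]},{"gripper":25,"travel":[0,0,2],"twist":[0,0,0]},{"gripper":25,"travel":[0,0,0],"twist":[0,0,0]}]'
python3 -c "
from h import *
avg(2)"
```

```text
time: 34.35
ee_pos: [0.549, 0.1834, 0.1387]
tcp_rot: [180.0, 0.1, -179.2]
wrist_force: [0.4, 0.3, -0.5]
opening: 0.0313
grasp_force: 50.0
[ 3.1250e+01 -1.0000e-02  1.3300e+00  2.1000e-01 -1.1900e+00  5.4899e+02
  1.8338e+02  1.3878e+02 -1.7923e+02] sd [0.231 0.01 ] [31.02 31.48] t 34.45
```

```bash
python3 -m crank '[{"gripper":25,"travel":[0,0,2],"twist":[0,0,0]},{"gripper":25,"travel":[0,0,2],"twist":[0,0,0]},{"gripper":25,"travel":[0,0,1],"twist":[0,0,0]},{"gripper":25,"travel":[0,0,0],"twist":[0,0,0]}]'
python3 -c "
from h import *
avg(2)"
```

```text
time: 34.95
ee_pos: [0.5495, 0.1834, 0.134]
tcp_rot: [180.0, 0.1, -179.2]
wrist_force: [5.7, -0.1, 1.0]
opening: 0.0312
grasp_force: 50.1
[ 3.1330e+01  1.0000e-02  5.8300e+00 -9.0000e-02  7.3000e-01  5.4951e+02
  1.8345e+02  1.3403e+02 -1.7924e+02] sd [0.299 0.038] [31.03 31.63] t 35.05
```

```bash
python3 -m crank '[{"gripper":25,"travel":[-0.9,0,0],"twist":[0,0,0]},{"gripper":25,"travel":[0,0,2],"twist":[0,0,0]},{"gripper":25,"travel":[0,0,2],"twist":[0,0,0]},{"gripper":25,"travel":[0,0,1.4],"twist":[0,0,0]},{"gripper":25,"travel":[0,0,0],"twist":[0,0,0]}]'
python3 - <<'E'
from h import *
avg(3)
s=bot.camera("side")
cv2.imwrite("pics/a5.png",crop(s,215,100,80,90,6))
E
```

```text
time: 35.67
ee_pos: [0.5497, 0.1834, 0.1281]
tcp_rot: [180.0, 0.0, -179.2]
wrist_force: [2.6, -0.0, -1.6]
opening: 0.0311
grasp_force: 49.9
[ 3.1320e+01 -2.0000e-02  2.4500e+00 -1.9000e-01 -2.1700e+00  5.4969e+02
  1.8338e+02  1.2811e+02 -1.7923e+02] sd [0.23  0.048] [31.12 31.19 31.64] t 35.825
```

View pics/a5.png

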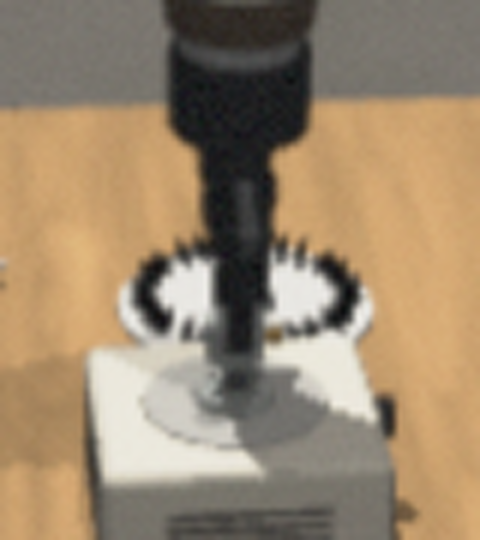

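The collar is on the spindle, with the brass screw at crop (275,335), i.e. pixel (261,156), facing the panel side. I'll raise it 0.4 mm to flush, ease the side push, and do a rough height check.

```bash
python3 -m crank '[{"gripper":25,"travel":[-0.2,0,-0.4],"twist":[0,0,0]},{"gripper":25,"travel":[0,0,0],"twist":[0,0,0]},{"gripper":25,"travel":[0,0,0],"twist":[0,0,0]}]'
python3 - <<'E'
from h import *
avg(4)
s=np.mean([bot.camera("side") for _ in range(3)],0).astype(np.uint8)
h=cv2.cvtColor(s,cv2.COLOR_RGB2HSV);k=(h[...,0]>12)&(h[...,0]<30)&(h[...,1]>150);q=np.zeros_like(k);q[150:161,256:267]=k[150:161,256:267]
v,u=np.nonzero(q);print(len(u),u.mean(),v.mean())
for z in(.128,.132,.136): print(z,proj("side",[.5497+.0215,.1835,z]))
E
```

```text
time: 36.25
ee_pos: [0.5498, 0.1834, 0.1288]
tcp_rot: [180.0, 0.0, -179.2]
wrist_force: [-0.3, 0.8, -0.5]
opening: 0.031
grasp_force: 49.9
[ 3.1410e+01 -2.0000e-02  1.3000e-01  2.0000e-02 -8.2000e-01  5.4990e+02
  1.8342e+02  1.2884e+02 -1.7923e+02] sd [0.113 0.024] [31.31 31.44 31.3  31.57] t 36.45
0 nan nan
0.128 [260.66562446 156.03600941]
0.132 [260.6933223  154.97333839]
0.136 [260.72109208 153.90753065]<stdin>:5: RuntimeWarning: Mean of empty slice.
  ret = ret.dtype.type(ret / rcount)
```

```bash
python3 -c "
from workcell import bot
print(bot.job_done())"
```

```text
the job is handed in; nothing more can be done
None
```

I handed the job in at about 36.6 s: the spindle flat faces the panel side, and the collar is on with its screw over the flat, still held in the fingers at flush height; flush rests on arm height readings, the camera only agreeing within about 3 mm.

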